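Load the white reference tile into the roast colour meter

ROBOT

A 6-joint arm with a two-finger parallel gripper is mounted at the origin on a cart in front of the work surface, level with it; the furniture and walls round the work are solid. World frame = base frame: x ahead of the robot, y to its left, z up, the work surface at z = 0. Lengths are in m, angles in rad, forces in N, time in s.
With the tool pointing down it reaches from about 0.375 to 0.9 m from the base axis. Payload 3.1 kg.
Tool frame: the origin (TCP) lies on the centre line of the jaws, within the pads' length; the fingertips stand 14 mm ahead of it and the grasp point (between the pads) lies 5 mm behind it; z points along the fingers, y is the line along which they close (so a half turn about z gives the same grasp; the last joint's range is limited). The gripper opens to 85 mm and grips with 20 to 120 N. Pads are 22 mm wide; open, the fingers measure 114 mm over their backs; the gripper's body (76 mm by 85 mm) begins 54 mm behind the grasp point. The pads swing forward as they close: fully open they stand 13 mm farther back than shut.
Start: joints at [0.995, 0.527, 1.433, -0, 1.181, -0.178], TCP at [0.242, 0.576, 0.245] pointing down, gripper open.
Joint ranges: [-3.08, 3.08], [-0.75, 2.2], [0.22, 2.44], [-1.43, 4.57], [0, 2.65], [-2.85, 2.85]. Speed limits (rad/s): [2.79, 2.79, 3.14, 3.14, 3.14, 3.14].

INTERFACE

Orientations are given as a unit quaternion [x, y, z, w].
In Python, from plant import arm gives the robot as it stands. The module is installed in compiled form; this text tells all that it offers.
- The arm moves only by the tool send_rows, never from a script. Its argument "moves" is a list of rows, each a list of 7 numbers: the shift along the tool's x, y, z in units of 0.25 m (1.0 is 0.25 m), then the turn, a rotation vector about the tool's x, y, z in units of 90 degrees (1.0 is 90 degrees), then the opening, from -1 (shut) to 1 (fully open). A call has 1 to 10 rows; each row is the pose to reach, as a shift and turn from the pose commanded when the call began, along the tool's axes at that moment; what a row does not reach only later rows make up. A row lasts 1/8 s, in which the tool goes at most 62.5 mm and 10.7 degrees, less where a joint would pass 70% of its speed; a pose out of reach is approached as far as the arm can. A call with a number of a shift or a turn outside -1 to 1 is refused whole. A call with a gripper value outside its range is refused whole. The fingers move at their own pace and stop on an object; the grip force is fixed at half the most. Time passes only in rows, so rows that repeat a pose let the fingers close. It gives the time, the measured TCP pose, the force, the opening and the grip force at its end, in the units of the state.
- arm.get_state(): the state, without advancing time (a new reading comes with each control period).
- arm.get_image(name): name is "scene" or "top"; returns a dict with "frame" (400x640x3 uint8, blue, green, red), "depth" (400x640 float32, m along the optical axis (not along the pixel's ray), 0 where there is no reading), "fx", "fy", "cx", "cy" (pixels), "R" (3x3) and "t" (3): a world point X has camera coordinates R X + t. Camera axes: x right, y down, z forward; pixel columns grow to the right and rows downward; lengths in m; the calibration is good to about 2 mm. A picture is of the moment at which its call begins.
- arm.close_job(): hands the job in; it is judged then, once.
The state is a dict: "clock": time; "joint_pos": joint angles; "qd": joint speeds; "effort": joint torques, N m; "eef_pos": TCP position; "ee_rot": TCP orientation; "force": force on the tool from outside, world axes, zero at the start; "torque": the same for the moment, N m; "width": finger opening in m; "grip_force": force on a finger pad.
Only numpy, scipy, OpenCV 4.12 (cv2) and the standard library are available. Lean on these libraries where they do the work, as an engineer would, in place of code of your own. Each camera call takes 0.05 s, during which the arm holds its last target. There are 200 camera calls.

TASK

Calibrate the roast colour meter: pick up the slide with the white tile by its blue tab, bring it over the sill and in under the meter's hood until it has gone all the way in and dropped flat behind the sill, and let go of it. Then press the green key on top of the meter fully down and let it come back up. Leave the slide with the black tile and the two bowls where they are.

Things in the scene. Friction and masses are not known exactly. Their poses are not given: they have to be found in the camera images.
- white_slide: slide: grey slab 80 (x) x 64 (y) x 20 (z) mm, a white disc 50 mm across in its top; a neck 16 mm wide, z 10 to 18 mm, runs from its -x end to an upright blue tab 28 x 14 x 48 mm (x, y, z; bottom level with the slab's), centred at x -105 mm. 0.12 kg nominal. Origin: centre of the slab's underside; z up, +x away from the tab. Starts flat on the table.
- white_slide_grip (a point): point to grip on the white slide's blue tab: in the middle of the tab, 30 mm above the slide's underside, at (-105, 0, 30) mm in the slide's frame; pinch across the slide's y (14 mm).
- black_slide: a slide of the same shape, size and frame as the white slide, but with a black disc in its top. The white and the black slide may lie in either place. Loose; leave alone.
- meter: roast colour meter, a low white box 150 (x) x 130 (y) x 90 (z) mm, fixed to the table. Origin: centre of its underside; z up; its front with the tunnel mouth faces its own -x. The tunnel floor is at z 10 mm, the hood's underside at z 45 mm; the tunnel is 70 mm wide, flared to 78 mm at the mouth, centred on y 0, and ends at a stop at x +17 mm.
- meter_mouth (a point): middle of the sill's top at the tunnel mouth, at (-71, 0, 17) mm in the meter's frame, axes as the meter's. The steel sill runs across the mouth from x -75 to -67 mm and stands 7 mm above the tunnel floor; between it and the hood the gap is 28 mm, so the 20 mm slab has 8 mm to spare.
- meter_seat (a point): where the slide's origin belongs, on the tunnel floor at (-25, 0, 10) mm in the meter's frame, axes as the meter's. Against the stop the slide's origin is at x -23 mm; there the slab is 4 mm clear of the sill and can be lowered to the floor. The neck then passes 3 mm above the sill; the tab stays outside, its middle about 55 mm in front of the meter.
- start_key (a joint): travel of the green round key on the meter's top, m: 0 up, 0.006 fully down; a spring brings it back; fully down takes 4 N.
- start_key_top (a point): centre of the top face of the green key (26 mm across), on the meter's top 42 mm in front of the meter's middle; press straight down.
- bowl_left: white porcelain bowl, black inside, 92 mm across, 60 mm high, standing to the left of the meter; origin at the centre of its foot. Loose; leave alone.
- bowl_right: the same kind of bowl, to the right of the meter; origin at the centre of its foot. Loose; leave alone.

How it is judged:
On the way, in this order (a step that is already met when the one before it is completed fails the run):
1. the white slide lies flat on the tunnel floor behind the sill, let go (x of white_slide in the frame of meter between -0.03 and -0.02 m and y of white_slide in the frame of meter between -0.006 and 0.006 m and z of white_slide in the frame of meter below 0.0125 m and angle between white_slide's own z axis and vertical below 0.06 rad and contact force between the fingers and white_slide below 0.1 N), for 0.3 s.
2. the green key is pressed down (at least 4.5 mm) while the white slide is in place (x of white_slide in the frame of meter between -0.03 and -0.02 m and y of white_slide in the frame of meter between -0.006 and 0.006 m and z of white_slide in the frame of meter below 0.0125 m and angle between white_slide's own z axis and vertical below 0.06 rad and value of joint start_key above 0.0045 m), for 0.05 s.
At the end, for the whole second after the job is handed in: White slide at rest, released, flat (0.06 rad) on the tunnel floor behind the sill: in the meter's frame within 5 mm of x -25 and 6 mm of y 0, at most 2.5 mm above the floor. Green key up (within 1.5 mm). Black slide and bowls within 20 mm of their starts (all of step 1 and linear speed of white_slide below 0.01 m/s and value of joint start_key below 0.0015 m and distance of each of black_slide, bowl_left, bowl_right from where it was at the start of the episode below 0.02 m); the robot touches nothing.
It fails at once if black slide pushed away (20 mm) or tipped (0.3 rad) (distance of black_slide from where it was at the start of the episode above 0.02 m or angle between black_slide's own z axis and vertical above 0.3 rad).
It fails at once if bowl left pushed away (20 mm) or tipped (0.3 rad) (distance of bowl_left from where it was at the start of the episode above 0.02 m or angle between bowl_left's own z axis and vertical above 0.3 rad).
It fails at once if bowl right pushed away (20 mm) or tipped (0.3 rad) (distance of bowl_right from where it was at the start of the episode above 0.02 m or angle between bowl_right's own z axis and vertical above 0.3 rad).
It also fails if it takes over 48 s, if anything falls off the work surface, if the arm or the gripper's body presses on something with over 40 N, if the wrist force passes 120 N, or if a joint passes its speed limit or range.

## Working session

There is one attempt and no reset: what is moved stays moved. The work goes in short steps, Python scripts to look and compute and a tool call to move; the robot and the scene stay as the last step left them, time stands still between calls to the robot, and variables do not carry over. Pictures are saved under pics/ and viewed, at most 10 in all, crops included, and the job is handed in when it is done.

Besides the shell and the picture viewer there is one more tool, called as name(argument=value, ...) on one line, values as JSON. send_rows: Moves the arm, as the interface text tells. Shifts and turns lie within -1 to 1; 1 stands for 0.25 m of shift or 90 degrees of turn. Its arguments: {"type":"object","properties":{"moves":{"type":"array","items":{"type":"array","items":{"type":"number","minimum":-1,"maximum":1}}}},"required":["moves"]}

```bash
mkdir -p pics; python3 - <<'E'
from plant import arm
import cv2,numpy as np
for n in("scene","top"):
    d=arm.get_image(n);cv2.imwrite(f"pics/{n}0.png",d["frame"]);np.savez(f"{n}0.npz",**d)
    print(n,d["fx"],d["cx"],d["cy"],d["R"].round(3).tolist(),d["t"])
s=arm.get_state();print({k:np.round(v,3).tolist() for k,v in s.items()})
E
```

```text
scene 425.670734975497 311.7758808696307 197.89688269869035 [[0.853, -0.521, -0.015], [-0.388, -0.616, -0.685], [0.348, 0.591, -0.728]] [-0.52358979  0.25004915  0.92629882]
top 488.19346161688463 317.8403092994563 196.06353279989796 [[0.016, -1.0, 0.023], [-0.993, -0.019, -0.113], [0.114, -0.021, -0.993]] [-0.09875433  0.54934792  1.09829385]
{'clock': 0.1, 'joint_pos': [0.994, 0.528, 1.434, -0.0, 1.181, -0.178], 'qd': [0.003, -0.004, -0.002, 0.001, 0.002, -0.0], 'effort': [-0.001, -44.331, -17.859, -0.0, 0.004, 0.0], 'eef_pos': [0.242, 0.576, 0.244], 'ee_rot': [0.198, 0.98, -0.001, -0.0], 'force': [0.405, 0.636, -0.064], 'torque': [0.024, 0.029, -0.023], 'grip_force': 0.0, 'width': 0.086}
```

View pics/scene0.png

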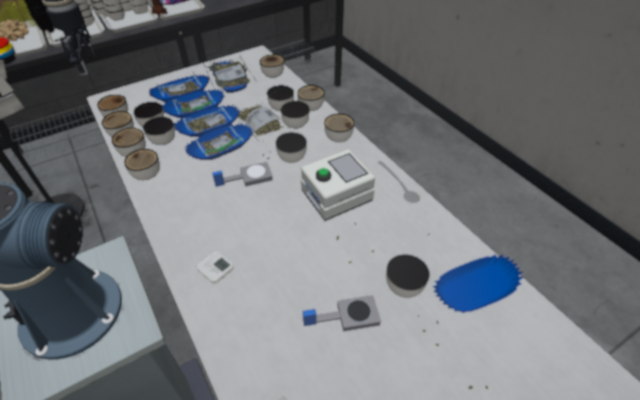

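View pics/top0.png

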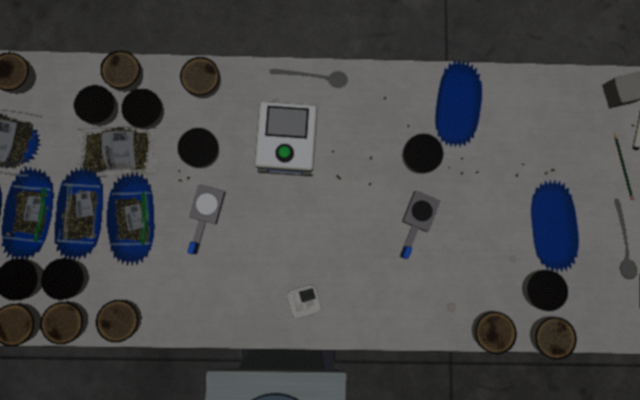

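The scene view shows the white slide on the left (disc about (256,173), blue tab (218,178)), and the meter at (338,183) with its green key at (323,174). In the top view the white disc is at (206,204), its tab at (193,248), the key at (285,152), and the meter's box spans x 257–316 and y 102–175.

```bash
cat > h.py <<'E'
import numpy as np,cv2
def pts(d):
    v,u=np.indices(d["depth"].shape);z=d["depth"]
    c=np.stack([(u-d["cx"])/d["fx"]*z,(v-d["cy"])/d["fy"]*z,z],-1)
    return (c-d["t"])@d["R"]
def ray(d,uv,h):
    r=d["R"].T@np.array([(uv[0]-d["cx"])/d["fx"],(uv[1]-d["cy"])/d["fy"],1]);c=-d["R"].T@d["t"]
    return c+r*(h-c[2])/r[2]
def two(d1,p1,d2,p2):
    A=[];b=[]
    for d,p in((d1,p1),(d2,p2)):
        P=np.array([[d["fx"],0,d["cx"]],[0,d["fy"],d["cy"]],[0,0,1]])@np.c_[d["R"],d["t"]]
        for i in(0,1):
            q=P[i]-p[i]*P[2];A.append(q[:3]);b.append(-q[3])
    return np.linalg.lstsq(np.array(A),np.array(b),rcond=None)[0]
def comp(m,box):
    u0,v0,u1,v1=box;k=np.zeros(m.shape,np.uint8);k[v0:v1,u0:u1]=m[v0:v1,u0:u1]
    n,l,s,c=cv2.connectedComponentsWithStats(k)
    i=1+np.argmax(s[1:,4]);return l==i,c[i],s[i]
E
python3 - <<'E'
from h import *
D={n:dict(np.load(n+"0.npz")) for n in("top","scene")}
box={"top":dict(tab=(180,235,206,260),disc=(190,188,225,218),key=(270,140,300,165),met=(245,90,330,180)),
"scene":dict(tab=(205,165,230,192),disc=(242,160,275,185),key=(310,162,335,186),met=(290,140,390,225))}
C={}
for n,d in D.items():
    f=d["frame"].astype(int);b,g,r=f[...,0],f[...,1],f[...,2];P=pts(d)
    print(n,"disc px",f[204,206] if n=="top" else f[172,257],"slab",f[192,205] if n=="top" else f[168,248],"table",f[200,300] if n=="top" else f[200,250], "met",f[165,265] if n=="top" else f[178,345])
    M=dict(tab=(b-r>40),disc=(r>(110 if n=="top" else 180)),key=(g-r>30))
    for k,m in M.items():
        mm,c,s=comp(m,box[n][k]);C[n,k]=c;p=P[mm];print(n,k,c.round(1),s,"z pct",np.percentile(p[:,2],[5,25,50,75,95]).round(3),"mean",p.mean(0).round(4))
        if k=="tab":
            t=mm&(P[...,2]>.042);print("  top face",t.sum(),P[t].mean(0).round(4))
    u0,v0,u1,v1=box[n]["met"];q=P[v0:v1,u0:u1].reshape(-1,3);q=q[(q[:,2]>.083)&(q[:,2]<.096)]
    rr=cv2.minAreaRect((q[:,:2]*1000).astype(np.float32));print(n,"meter top",np.median(q[:,2]),rr)
for k in("disc","key","tab"):print(k,"two-view",two(D["top"],C["top",k],D["scene"],C["scene",k]).round(4))
E
```

```text
top disc px [139 136 136] slab [89 87 87] table [100 102 103] met [120 123 122]
top tab [191.3 247.4] [188 242   8  12  72] z pct [0.042 0.044 0.046 0.048 0.049] mean [0.4279 0.1937 0.0458]
  top face 68 [0.4277 0.1938 0.0462]
top disc [206.2 203.6] [196 193  21  22 351] z pct [0.016 0.018 0.02  0.021 0.023] mean [0.5289 0.1681 0.0293]
top key [283.9 151.3] [278 146  12  12 112] z pct [0.099 0.109 0.11  0.112 0.114] mean [ 0.6387 -0.0118  0.1095]
top meter top 0.08906290682266645 ((679.2725830078125, -13.2626953125), (129.68472290039062, 150.52938842773438), 87.07763671875)
scene disc px [214 208 204] slab [183 176 173] table [183 180 178] met [155 149 146]
scene tab [217.8 177.2] [212 170  12  16 120] z pct [0.009 0.021 0.035 0.047 0.049] mean [0.4294 0.1908 0.0327]
  top face 44 [0.4302 0.1926 0.0473]
scene disc [255.5 170.7] [247 165  18  12 163] z pct [0.019 0.021 0.022 0.023 0.024] mean [0.5326 0.1701 0.0219]
scene key [322.9 171.9] [318 168  11   9  74] z pct [0.104 0.109 0.112 0.113 0.116] mean [ 0.639  -0.0147  0.1108]
scene meter top 0.0912676572277176 ((681.4609375, -13.978950500488281), (132.49452209472656, 150.93873596191406), 87.83342742919922)
disc two-view [0.5306 0.1691 0.0232]
key two-view [ 0.6397 -0.012   0.108 ]
tab two-view [0.4293 0.1978 0.0268]
```

```bash
cat >> h.py <<'E'
def plan(*targets):
    """targets: (x,y,z,world angle of tool y in deg); prints row shift/turn from the present pose"""
    from plant import arm
    from scipy.spatial.transform import Rotation as T
    s=arm.get_state();R0=T.from_quat(s["ee_rot"])
    print("t",round(s["clock"],2),"pos",np.round(s["eef_pos"],4),"yaw",np.degrees(np.arctan2(*R0.as_matrix()[1::-1,1])).round(2),"tilt",np.round(R0.as_matrix()[:2,2],4),"F",np.round(s["force"],1),"w",round(s["width"],4),"grip",round(s["grip_force"],1),"q",np.round(s["joint_pos"],2))
    for x,y,z,a in targets:
        a=np.radians(a);Y=np.array([np.cos(a),np.sin(a),0]);Z=np.array([0,0,-1.]);R=T.from_matrix(np.c_[np.cross(Y,Z),Y,Z])
        print(np.r_[R0.inv().apply(np.array([x,y,z])-s["eef_pos"])/.25,(R0.inv()*R).as_rotvec()/(np.pi/2)].round(3).tolist())
E
python3 -c "
from h import *
plan((.34,.38,.2,77),(.429,.193,.12,77))"
```

```text
t 0.1 pos [0.2418 0.5757 0.2444] yaw 67.21 tilt [-0.0011 -0.0016] F [ 0.4  0.6 -0.1] w 0.0856 grip 0.0 q [ 0.99  0.53  1.43 -0.    1.18 -0.18]
[-0.666, -0.569, 0.179, -0.001, -0.0, -0.109]
[-1.284, -1.12, 0.499, -0.001, -0.0, -0.109]
```

send_rows(moves=[[-0.2, -0.17, 0.05, 0, 0, -0.05, 1], [-0.4, -0.34, 0.1, 0, 0, -0.109, 1], [-0.6, -0.51, 0.16, 0, 0, -0.109, 1], [-0.8, -0.69, 0.25, 0, 0, -0.109, 1], [-1, -0.87, 0.36, 0, 0, -0.109, 1]])

```text
clock: 0.72
eef_pos: [0.3765, 0.3042, 0.1665]
ee_rot: [0.113, 0.994, 0.0, 0.001]
force: [1.0, 0.1, -0.6]
width: 0.0857
grip_force: 0.0
```

```bash
python3 -c "
from h import *
plan((.429,.193,.1,77),(.429,.193,.025,77))"
```

```text
t 0.72 pos [0.3765 0.3042 0.1665] yaw 77.04 tilt [0.0013 0.0005] F [ 1.   0.1 -0.6] w 0.0857 grip 0.0 q [ 0.45  0.46  1.86 -0.    0.82 -0.9 ]
[-0.304, -0.387, 0.266, 0.001, 0.001, 0.0]
[-0.304, -0.387, 0.566, 0.001, 0.001, 0.0]
```

The arm still lags its command, so I let it settle before computing the next move.

send_rows(moves=[[0, 0, 0, 0, 0, 0, 1], [0, 0, 0, 0, 0, 0, 1], [0, 0, 0, 0, 0, 0, 1]])

```text
clock: 1.1
eef_pos: [0.3754, 0.307, 0.1673]
ee_rot: [0.112, 0.994, 0.0, 0.0]
force: [-0.8, -0.0, -0.6]
width: 0.0852
grip_force: 0.0
```

```bash
python3 -c "
from h import *
plan((.429,.193,.1,77),(.429,.193,.025,77))"
```

```text
t 1.1 pos [0.3754 0.307  0.1673] yaw 77.13 tilt [0.001  0.0007] F [-0.8 -0.  -0.6] w 0.0852 grip 0.0 q [ 0.45  0.46  1.86  0.    0.82 -0.89]
[-0.311, -0.397, 0.269, 0.001, 0.001, 0.001]
[-0.31, -0.397, 0.569, 0.001, 0.001, 0.001]
```

send_rows(moves=[[-0.11, -0.13, 0.1, 0, 0, 0, 1], [-0.21, -0.26, 0.19, 0, 0, 0, 1], [-0.31, -0.397, 0.269, 0, 0, 0, 1], [-0.31, -0.397, 0.269, 0, 0, 0, 1], [-0.31, -0.397, 0.269, 0, 0, 0, 1]])

```text
clock: 1.72
eef_pos: [0.4287, 0.1928, 0.0999]
ee_rot: [0.112, 0.994, 0.0, 0.0]
force: [0.4, -0.3, -0.5]
width: 0.0853
grip_force: 0.0
```

```bash
python3 -c "
from h import *
plan((.429,.193,.025,77))"
```

```text
t 1.73 pos [0.4287 0.1928 0.0999] yaw 77.09 tilt [0.0005 0.0004] F [ 0.4 -0.3 -0.5] w 0.0853 grip 0.0 q [ 0.18  0.58  1.94  0.    0.62 -1.16]
[-0.001, 0.001, 0.3, 0.0, 0.0, 0.001]
```

Accurate. Descend, close, and lift to a 25 mm rise for inspection.

send_rows(moves=[[0, 0, 0.15, 0, 0, 0, 1], [0, 0, 0.3, 0, 0, 0, 1], [0, 0, 0.3, 0, 0, 0, 1], [0, 0, 0.3, 0, 0, 0, -1], [0, 0, 0.3, 0, 0, 0, -1], [0, 0, 0.3, 0, 0, 0, -1], [0, 0, 0.3, 0, 0, 0, -1], [0, 0, 0.3, 0, 0, 0, -1], [0, 0, 0.3, 0, 0, 0, -1]])

```text
clock: 2.85
eef_pos: [0.4293, 0.1917, 0.0254]
ee_rot: [0.113, 0.994, 0.0, 0.001]
force: [0.1, 1.0, 6.6]
width: 0.0132
grip_force: 64.0
```

send_rows(moves=[[0, 0, -0.1, 0, 0, 0, -1], [0, 0, -0.2, 0, 0, 0, -1], [0, 0, -0.2, 0, 0, 0, -1], [0, 0, -0.2, 0, 0, 0, -1]])

```text
clock: 3.35
eef_pos: [0.4284, 0.1914, 0.0742]
ee_rot: [0.113, 0.994, -0.0, -0.0]
force: [0.1, 0.1, -1.5]
width: 0.0131
grip_force: 63.8
```

```bash
python3 - <<'E'
from h import *
from plant import arm
plan((.4252,-.0025,.076,87.5))
ims=[]
for n in("scene","top"):
    d=arm.get_image(n);np.savez(f"{n}1.npz",**d);P=pts(d)
    c=(160,120,320,220) if n=="scene" else (160,140,320,280)
    ims.append(cv2.resize(d["frame"][c[1]:c[3],c[0]:c[2]],None,fx=3,fy=2.5 if 0 else 3))
    # slab: points 35..80 mm high in front of tab along slide axis
    a=np.radians(-13);X=np.array([np.cos(a),np.sin(a)]);q=P.reshape(-1,3);w=q[:,:2]-[.429,.192]
    u=w@X;v=w@[-X[1],X[0]];m=(u>.07)&(u<.14)&(abs(v)<.028)&(q[:,2]>.04)&(q[:,2]<.11)
    A=np.c_[u[m],v[m],np.ones(m.sum())];k=np.linalg.lstsq(A,q[m,2],rcond=None)[0];print(n,m.sum(),"slope x,y",k[:2].round(3),"z at tab",k[2].round(4),"v mean",v[m].mean())
cv2.imwrite("pics/lift.png",ims[0])
E
```

```text
t 3.35 pos [0.4284 0.1914 0.0742] yaw 77.0 tilt [-0.0009 -0.0001] F [ 0.1  0.1 -1.5] w 0.0131 grip 63.8 q [ 0.18  0.63  1.96  0.    0.56 -1.16]
[-0.162, -0.759, -0.007, -0.0, -0.001, -0.117]
scene 360 slope x,y [-0.008  0.029] z at tab 0.0706 v mean -0.0022345251496304432
top 781 slope x,y [-0.013 -0.001] z at tab 0.0686 v mean -0.0001418443591408167
```

View pics/lift.png

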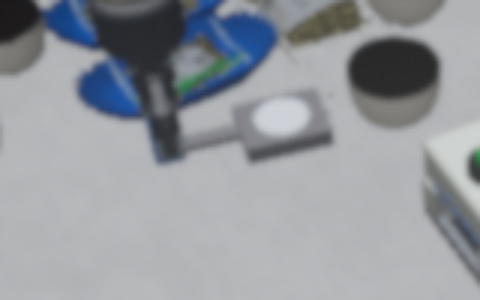

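The slide hangs level in the jaws (crop: jaws at (165,130), disc at (282,117)). I'll bring it in front of the mouth.

send_rows(moves=[[-0.02, -0.1, 0, 0, 0, -0.02, -1], [-0.05, -0.25, 0, 0, 0, -0.04, -1], [-0.08, -0.4, -0.01, 0, 0, -0.06, -1], [-0.11, -0.55, -0.01, 0, 0, -0.08, -1], [-0.14, -0.67, -0.01, 0, 0, -0.1, -1], [-0.162, -0.76, -0.01, 0, 0, -0.117, -1], [-0.162, -0.76, -0.01, 0, 0, -0.117, -1], [-0.162, -0.76, -0.01, 0, 0, -0.117, -1], [-0.162, -0.76, -0.01, 0, 0, -0.117, -1]])

```text
clock: 4.58
eef_pos: [0.4252, -0.0017, 0.0769]
ee_rot: [0.021, 1.0, 0.0, -0.001]
force: [0.3, -0.2, -0.7]
width: 0.0136
grip_force: 63.8
```

```bash
python3 - <<'E'
from h import *
from plant import arm
plan()
D={};C={}
for n in("scene","top"):
    d=arm.get_image(n);D[n]=d;np.savez(f"{n}2.npz",**d);P=pts(d)
    a=np.radians(-2.5);X=np.array([np.cos(a),np.sin(a)]);q=P.reshape(-1,3);w=q[:,:2]-[.4252,-.0025]
    u=w@X;v=w@[-X[1],X[0]];m=(u>.05)&(u<.16)&(abs(v)<.045)&(q[:,2]>.05)&(q[:,2]<.09)
    print(n,m.sum(),"slab rect (frame at tab)",cv2.minAreaRect((np.c_[u,v][m]*1000).astype(np.float32)),"z",np.median(q[m,2]))
    mz=m&(u>.07)&(u<.14)&(abs(v)<.028);k=np.linalg.lstsq(np.c_[u[mz],v[mz],np.ones(mz.sum())],q[mz,2],rcond=None)[0];print("plane",k.round(4))
    r=d["frame"][...,2].astype(int);mm=m.reshape(r.shape);th=cv2.threshold(r[mm].astype(np.uint8),0,255,cv2.THRESH_OTSU)[0]
    k,c,s=comp(mm&(r>th),(0,0,640,400));C[n]=c;print("disc px",c,s,P[k].mean(0))
    # meter top
    mt=(q[:,2]>.084)&(q[:,2]<.096)&(abs(q[:,0]-.68)<.1)&(abs(q[:,1]+.0136)<.09);print("meter",cv2.minAreaRect((q[mt,:2]*1000).astype(np.float32)))
print("disc 2view",two(D["top"],C["top"],D["scene"],C["scene"]))
# line fits on meter sides, top image
f=cv2.cvtColor(D["top"]["frame"],cv2.COLOR_BGR2GRAY).astype(int)
for s,(u0,u1) in dict(left=(248,268),right=(306,326)).items():
    e=[]
    for vv in range(112,160):
        g=np.abs(np.diff(cv2.GaussianBlur(f.astype(np.float32),(0,0),1)[vv,u0:u1]));e.append((u0+.5+(g**2*np.arange(len(g))).sum()/(g**2).sum(),vv))
    e=np.array(e);k=np.polyfit(e[:,1],e[:,0],1);p=[ray(D["top"],(np.polyval(k,v),v),.09) for v in(112,160)];dd=p[0]-p[1];print(s,np.degrees(np.arctan2(dd[1],dd[0])),p[0],p[1])
cv2.imwrite("pics/front.png",np.vstack([cv2.resize(D[n]["frame"][v:v+110,u:u+180],None,fx=3,fy=2.7) for n,u,v in(("scene",220,130),("top",210,90))]))
E
```

```text
t 4.58 pos [ 0.4252 -0.0017  0.0769] yaw 87.62 tilt [-0.001   0.0003] F [ 0.3 -0.2 -0.7] w 0.0136 grip 63.8 q [-0.27  0.6   2.06  0.    0.48 -1.8 ]
scene 807 slab rect (frame at tab) ((97.72434997558594, 0.7884674072265625), (65.95613098144531, 94.94829559326172), 89.9679183959961) z 0.07198319195518776
plane [-0.0106  0.0513  0.0735]
disc px [283.71530249 196.93594306] [274 188  21  18 281] [ 0.53009563 -0.00527433  0.07303791]
meter ((681.4998168945312, -13.253730773925781), (133.16184997558594, 151.01026916503906), 88.03873443603516)
top 1076 slab rect (frame at tab) ((96.34638977050781, 1.6031990051269531), (91.5208511352539, 64.23223114013672), 0.4780218005180359) z 0.07037374865987174
plane [-0.0002  0.0041  0.0707]
disc px [280.78172589 203.57106599] [270 193  23  22 394] [ 0.5281903  -0.00584961  0.07105475]
meter ((679.0614624023438, -13.482772827148438), (129.4896697998047, 149.4859161376953), 87.3808822631836)
disc 2view [ 0.52854861 -0.00628546  0.07439853]
left -12.160271731159867 [0.73135647 0.03015383 0.09      ] [0.62191772 0.05373591 0.09      ]
right 5.837844145899506 [ 0.7335402  -0.06394739  0.09      ] [ 0.62460195 -0.07508564  0.09      ]
```

View pics/front.png

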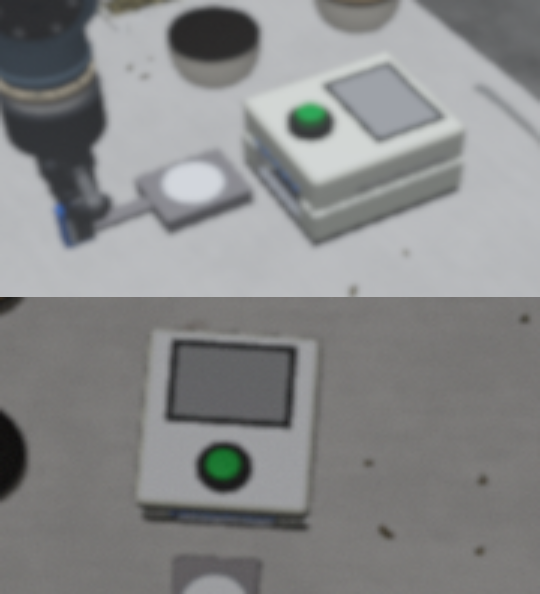

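The slide stands square in front of the mouth (lower half of the crop: slab front edge at (216,560), meter front at (225,515)) and is about 1 mm left of the meter's axis.

```bash
python3 - <<'E'
from h import *
def g(xm,z):return (.680+xm*.99905,-.0138-xm*.0436,z,87.5)
plan(g(-.255,.047),g(-.2,.047),g(-.15,.047),g(-.135,.047))
E
```

```text
t 4.67 pos [ 0.4253 -0.0018  0.077 ] yaw 87.63 tilt [-0.0005  0.0002] F [-0.4 -0.6 -1.2] w 0.0137 grip 63.8 q [-0.27  0.6   2.06  0.    0.48 -1.8 ]
[0.0, -0.003, 0.12, 0.0, -0.0, 0.001]
[-0.22, -0.004, 0.12, 0.0, -0.0, 0.001]
[-0.42, -0.004, 0.12, 0.0, -0.0, 0.001]
[-0.48, -0.004, 0.12, 0.0, -0.0, 0.001]
```

send_rows(moves=[[0, -0.004, 0.06, 0, 0, 0, -1], [0, -0.004, 0.12, 0, 0, 0, -1], [0, -0.004, 0.12, 0, 0, 0, -1], [-0.07, -0.004, 0.12, 0, 0, 0, -1], [-0.14, -0.004, 0.12, 0, 0, 0, -1], [-0.2, -0.004, 0.12, 0, 0, 0, -1], [-0.26, -0.004, 0.12, 0, 0, 0, -1], [-0.26, -0.004, 0.12, 0, 0, 0, -1]])

```text
clock: 5.68
eef_pos: [0.492, -0.0064, 0.0477]
ee_rot: [0.021, 1.0, -0.0, 0.001]
force: [0.2, 0.2, -1.6]
width: 0.0135
grip_force: 63.8
```

```bash
python3 - <<'E'
from h import *
def g(xm,z):return (.680+xm*.99905,-.0138-xm*.0436,z,87.5)
plan(g(-.19,.047),g(-.15,.047),g(-.132,.047),g(-.128,.047))
E
```

```text
t 5.67 pos [ 0.492  -0.0064  0.0477] yaw 87.59 tilt [ 0.0029 -0.0007] F [ 0.2  0.2 -1.6] w 0.0135 grip 63.8 q [-0.24  0.7   1.91 -0.    0.53 -1.77]
[0.008, 0.003, 0.003, -0.0, 0.002, 0.001]
[-0.152, 0.003, 0.003, -0.0, 0.002, 0.001]
[-0.224, 0.003, 0.004, -0.0, 0.002, 0.001]
[-0.24, 0.003, 0.004, -0.0, 0.002, 0.001]
```

No contact so far, with the slab's front just past the sill. Continue.

send_rows(moves=[[-0.04, 0.003, 0.003, 0, 0, 0, -1], [-0.08, 0.003, 0.003, 0, 0, 0, -1], [-0.12, 0.003, 0.003, 0, 0, 0, -1], [-0.16, 0.003, 0.003, 0, 0, 0, -1], [-0.19, 0.003, 0.003, 0, 0, 0, -1], [-0.21, 0.003, 0.003, 0, 0, 0, -1], [-0.22, 0.003, 0.003, 0, 0, 0, -1], [-0.22, 0.003, 0.003, 0, 0, 0, -1]])

```text
clock: 6.68
eef_pos: [0.5454, -0.008, 0.0463]
ee_rot: [0.021, 1.0, 0.0, -0.0]
force: [-0.4, 0.3, -1.4]
width: 0.0133
grip_force: 63.8
```

```bash
python3 - <<'E'
from h import *
def g(xm,z):return (.680+xm*.99905,-.0138-xm*.0436,z,87.5)
plan(g(-.132,.047),g(-.128,.047),g(-.128,.035))
E
```

```text
t 6.67 pos [ 0.5454 -0.008   0.0463] yaw 87.55 tilt [-0.0003  0.0001] F [-0.4  0.3 -1.4] w 0.0133 grip 63.8 q [-0.22  0.73  1.77 -0.    0.64 -1.75]
[-0.011, 0.0, -0.003, 0.0, -0.0, 0.001]
[-0.027, 0.0, -0.003, 0.0, -0.0, 0.001]
[-0.027, 0.0, 0.045, 0.0, -0.0, 0.001]
```

Still free; ease on toward the stop, feeling for it.

send_rows(moves=[[-0.01, 0, -0.003, 0, 0, 0, -1], [-0.02, 0, -0.003, 0, 0, 0, -1], [-0.026, 0, -0.003, 0, 0, 0, -1], [-0.03, 0, -0.003, 0, 0, 0, -1], [-0.03, 0, -0.003, 0, 0, 0, -1]])

```text
clock: 7.3
eef_pos: [0.553, -0.0083, 0.0471]
ee_rot: [0.021, 1.0, 0.0, -0.0]
force: [0.2, 0.2, -1.4]
width: 0.0134
grip_force: 63.8
```

send_rows(moves=[[-0.006, 0, 0, 0, 0, 0, -1], [-0.01, 0, 0, 0, 0, 0, -1], [-0.01, 0, 0, 0, 0, 0, -1]])

```text
clock: 7.68
eef_pos: [0.5545, -0.0082, 0.0469]
ee_rot: [0.021, 1.0, 0.0, -0.001]
force: [-3.0, -0.1, -1.2]
width: 0.0134
grip_force: 63.9
```

Contact with the stop (−3 N, 1 mm short of command). Back off 1.5 mm, then lower.

send_rows(moves=[[0.008, 0, 0, 0, 0, 0, -1], [0.008, 0, 0.015, 0, 0, 0, -1], [0.008, 0, 0.03, 0, 0, 0, -1], [0.008, 0, 0.042, 0, 0, 0, -1], [0.008, 0, 0.046, 0, 0, 0, -1], [0.008, 0, 0.046, 0, 0, 0, -1]])

```text
clock: 8.43
eef_pos: [0.5536, -0.0084, 0.0356]
ee_rot: [0.021, 1.0, -0.0, 0.0]
force: [0.0, -0.4, -1.5]
width: 0.0132
grip_force: 63.8
```

send_rows(moves=[[0, 0, 0.004, 0, 0, 0, -1], [0, 0, 0.007, 0, 0, 0, -1], [0, 0, 0.007, 0, 0, 0, -1]])

```text
clock: 8.8
eef_pos: [0.5535, -0.0083, 0.035]
ee_rot: [0.021, 1.0, -0.0, 0.0]
force: [-2.8, 1.1, 8.4]
width: 0.0132
grip_force: 62.6
```

```bash
python3 - <<'E'
from h import *
from plant import arm
plan()
d=arm.get_image("scene");cv2.imwrite("pics/seat.png",cv2.resize(d["frame"][130:230,240:400],None,fx=4,fy=4))
P=pts(d);f=d["frame"].astype(int);m=(f[...,0]-f[...,2]>40);m=m&(abs(P[...,0]-.55)<.04)&(abs(P[...,1]+.008)<.03);print(m.sum(),np.percentile(P[m][:,2],[5,95]))
E
```

```text
t 8.8 pos [ 0.5535 -0.0083  0.035 ] yaw 87.58 tilt [ 0.0009 -0.0003] F [-2.8  1.1  8.4] w 0.0132 grip 62.6 q [-0.22  0.76  1.76 -0.    0.63 -1.75]
31 [0.02608822 0.07089222]
```

View pics/seat.png

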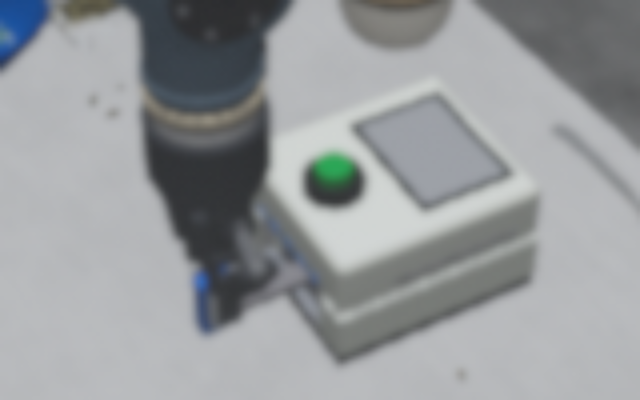

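The neck passes through the mouth at (295,275), with the tab held outside at (205,300). Contact came at the height expected for the tunnel floor, so I release and rise.

send_rows(moves=[[0, 0, 0, 0, 0, 0, 1], [0, 0, 0, 0, 0, 0, 1], [0, 0, 0, 0, 0, 0, 1], [0, 0, 0, 0, 0, 0, 1], [0, 0, 0, 0, 0, 0, 1], [0, 0, -0.2, 0, 0, 0, 1], [0, 0, -0.4, 0, 0, 0, 1], [0, 0, -0.55, 0, 0, 0, 1], [0, 0, -0.55, 0, 0, 0, 1], [0, 0, -0.55, 0, 0, 0, 1]])

```text
clock: 10.1
eef_pos: [0.5528, -0.0082, 0.1708]
ee_rot: [0.021, 1.0, 0.0, -0.001]
force: [0.6, 0.2, 0.4]
width: 0.0854
grip_force: 0.0
```

```bash
python3 - <<'E'
from h import *
from plant import arm
plan((.639,-.013,.17,87.5),(.639,-.013,.135,87.5))
C={};D={}
for n in("scene","top"):
    d=arm.get_image(n);D[n]=d
    P=pts(d);f=d["frame"].astype(int);m=(f[...,0]-f[...,2]>30)&(abs(P[...,0]-.55)<.05)&(abs(P[...,1]+.008)<.04)
    t=m&(P[...,2]>.05)&(P[...,2]<.066)
    if t.any():print(n,m.sum(),t.sum(),np.percentile(P[m][:,2],[5,50,95]).round(3),P[t].mean(0).round(4))
    # key
    g=f[...,1]-f[...,2]>30;g&=(abs(P[...,0]-.64)<.04)&(abs(P[...,1]+.012)<.04)
    if g.any():print("key",P[g].mean(0).round(4),g.sum())
d=D["scene"];cv2.imwrite("pics/rel.png",cv2.resize(d["frame"][130:230,240:400],None,fx=4,fy=4))
E
```

```text
t 10.1 pos [ 0.5528 -0.0082  0.1708] yaw 87.55 tilt [-0.0012  0.0002] F [0.6 0.2 0.4] w 0.0854 grip 0.0 q [-0.22  0.53  1.69 -0.    0.92 -1.75]
[-0.345, -0.004, 0.003, 0.0, -0.001, 0.001]
[-0.346, -0.004, 0.143, 0.0, -0.001, 0.001]
scene 303 58 [0.022 0.487 0.493] [ 0.553  -0.0106  0.0577]
key [ 0.639  -0.0147  0.1106] 75
top 11 7 [0.055 0.057 0.3  ] [ 0.5394 -0.0082  0.056 ]
```

View pics/rel.png

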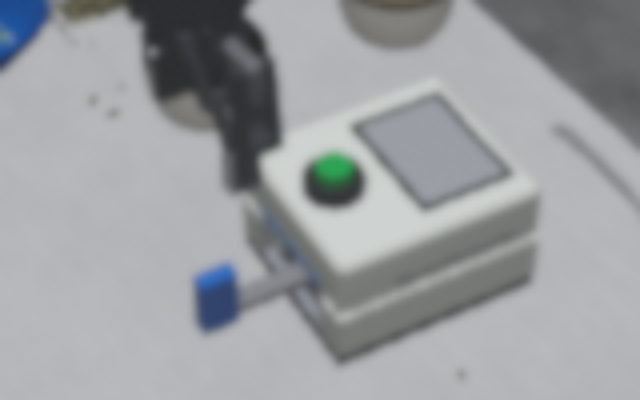

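The slide is released: tab top at 58 mm, i.e. flat on the floor, tab at (215,297) in the crop, and the key is still up. Now I close the jaws and go over the key.

send_rows(moves=[[-0.1, -0.004, 0, 0, 0, 0, -1], [-0.22, -0.004, 0, 0, 0, 0, -1], [-0.345, -0.004, 0, 0, 0, 0, -1], [-0.345, -0.004, 0, 0, 0, 0, -1], [-0.345, -0.004, 0, 0, 0, 0, -1], [-0.345, -0.004, 0, 0, 0, 0, -1], [-0.345, -0.004, 0.07, 0, 0, 0, -1], [-0.345, -0.004, 0.14, 0, 0, 0, -1], [-0.345, -0.004, 0.14, 0, 0, 0, -1], [-0.345, -0.004, 0.14, 0, 0, 0, -1]])

```text
clock: 11.45
eef_pos: [0.6396, -0.0131, 0.1359]
ee_rot: [0.021, 1.0, 0.0, -0.0]
force: [0.9, -0.0, 0.7]
width: -0.0001
grip_force: 0.0
```

```bash
python3 -c "
from h import *
plan((.639,-.013,.122,87.5),(.639,-.013,.117,87.5))"
```

```text
t 11.45 pos [ 0.6396 -0.0131  0.1359] yaw 87.55 tilt [-0.0005  0.0001] F [ 0.9 -0.   0.7] w -0.0001 grip 0.0 q [-0.19  0.68  1.49 -0.    0.98 -1.72]
[0.002, 0.0, 0.056, 0.0, -0.0, 0.001]
[0.002, 0.0, 0.076, 0.0, -0.0, 0.001]
```

send_rows(moves=[[0, 0, 0.03, 0, 0, 0, -1], [0, 0, 0.056, 0, 0, 0, -1], [0, 0, 0.068, 0, 0, 0, -1], [0, 0, 0.076, 0, 0, 0, -1], [0, 0, 0.076, 0, 0, 0, -1], [0, 0, 0.076, 0, 0, 0, -1]])

```text
clock: 12.2
eef_pos: [0.6401, -0.0132, 0.1199]
ee_rot: [0.021, 1.0, -0.0, 0.001]
force: [-3.0, 0.8, 13.2]
width: -0.0002
grip_force: 6.4
```

13 N with the descent halted: the key is at its end stop. I'll check the spring force part-way back up, then retreat.

send_rows(moves=[[0, 0, -0.02, 0, 0, 0, -1], [0, 0, -0.02, 0, 0, 0, -1], [0, 0, -0.02, 0, 0, 0, -1]])

```text
clock: 12.58
eef_pos: [0.6401, -0.0132, 0.1224]
ee_rot: [0.021, 1.0, -0.0, 0.001]
force: [1.0, -0.1, 3.3]
width: -0.0002
grip_force: 1.4
```

send_rows(moves=[[0, 0, -0.1, 0, 0, 0, -1], [0, 0, -0.25, 0, 0, 0, -1], [0.1, 0, -0.45, 0, 0, 0, -1], [0.3, 0, -0.5, 0, 0, 0, -1], [0.5, 0, -0.5, 0, 0, 0, -1], [0.6, 0, -0.5, 0, 0, 0, -1], [0.6, 0, -0.5, 0, 0, 0, -1], [0.6, 0, -0.5, 0, 0, 0, -1]])

```text
clock: 13.58
eef_pos: [0.491, -0.0069, 0.2472]
ee_rot: [0.021, 1.0, -0.0, 0.001]
force: [0.3, 0.1, 0.1]
width: 0.0002
grip_force: 0.0
```

```bash
python3 - <<'E'
from h import *
from plant import arm
plan()
for n in("scene","top"):
    d=arm.get_image(n);P=pts(d);f=d["frame"].astype(int)
    g=(f[...,1]-f[...,2]>30)&(abs(P[...,0]-.64)<.04)&(abs(P[...,1]+.012)<.04)
    t=(f[...,0]-f[...,2]>30)&(abs(P[...,0]-.55)<.05)&(abs(P[...,1]+.008)<.04)&(P[...,2]>.05)&(P[...,2]<.066)
    print(n,"key",P[g].mean(0).round(4),g.sum(),"tab top",P[t].mean(0).round(4) if t.any() else None,t.sum())
    if n=="scene":cv2.imwrite("pics/end.png",d["frame"])
E
```

```text
t 13.57 pos [ 0.491  -0.0069  0.2472] yaw 87.54 tilt [ 0.0011 -0.0002] F [0.3 0.1 0.1] w 0.0002 grip 0.0 q [-0.24  0.35  1.76  0.    1.04 -1.77]
scene key [ 0.6389 -0.0148  0.1108] 75 tab top [ 0.553  -0.0108  0.0572] 62
top key [ 0.6384 -0.0116  0.1096] 119 tab top None 0
```

View pics/end.png

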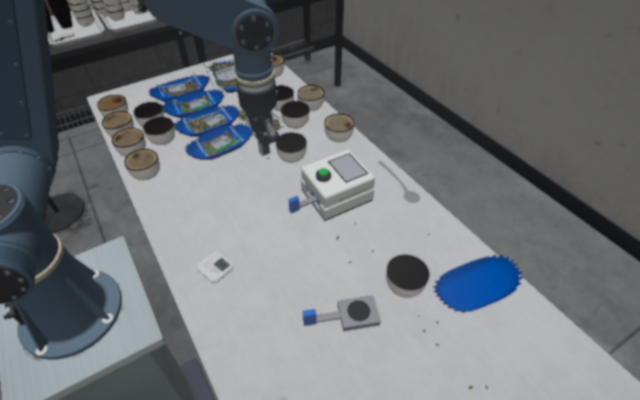

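The slide is seated with its tab at (294,204), the key is up again at (323,174), and the black slide and bowls have not moved. Part-way up, the key pushed back with a 3.3 N spring load, so it was the key that was pressed.

```bash
python3 -c "
from plant import arm
print(arm.close_job())"
```

```text
the job is handed in; nothing more can be done
None
```

The white slide is seated flat behind the sill and released, the green key was pressed fully and came back up, the black slide and bowls look unmoved, and the job is handed in at about 13.6 s; no verdict came back.

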